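# Angle a batten into the drilling jig and clamp it

### The job

Load the drilling jig by pushing only, without picking anything up: with the fingertips push the wooden batten, one end and then the other, so that it slides flat on the bench, its end slips behind the round cam post, and it lies flush against the back fence with its end up against the end stop. Then push the red lever knob round until the cam clamps the batten tight against the fence, and let go. Leave the other things on the bench where they are.

Things in the scene. Friction and masses are not known exactly. Their poses are not given: they have to be found in the camera images.
- jig: Wooden drilling jig fixed to the bench. Origin: inside corner at bench height where the fence face meets the end stop face. x points into the fence (the bay opens to -x), y runs along the fence away from the stop, z up. Fence: x 0 to 22, y -26 to 250, 26 mm high. End stop: x -40 to 0, y -26 to 0, 24 mm high. Seated batten: centre at x=-15, y=110 mm, long axis along the fence
- bush (a point): Drill bush over the bay, 29 mm above the bench, at x=-15, y=190 mm in the jig frame: radius 9, z 29 to 45 mm. Its aluminium arm (x -22 to -8, y 182 to 248, z 32 to 40 mm) comes from a pillar that closes the far end of the bay (x -12 to 22, y 232 to 248, 40 mm high). The batten passes under arm and bush
- bolt_axis (a point): Foot of the bolt on which the cam (the round post in front of the bay) turns: x=-54, y=45 mm in the jig frame. The cam is a wooden disc of radius 20 mm, z 3 to 26 mm, its centre 7 mm off the bolt at angle (155 deg - joint) counter-clockwise from jig +x. A bolt head on top reaches z 46 mm. Open, it leaves 39 to 40 mm between its rim and the fence
- batten: Straight softwood batten, 30 mm wide (x) by 220 mm long (y) by 22 mm high, about 0.13 kg, loose on the bench; origin at the centre of its underside. A pencil cross is on its top near the +y end. Its -y end is the one that starts nearer to the cam and the stop
- cam (a joint): Cam angle in rad, 0 = fully open, 2.05 = its limit; grows as the lever turns clockwise seen from above. Stiff (about 0.15 N m), stays where it is left; starts at 0 to 0.4. It meets a seated batten at about 1.75, is tight from about 1.8 (5 to 10 N at the knob, no more is needed) and draws it towards the stop. The lever (13 mm wide, z 30 to 38 mm) points from the bolt at angle (-45 deg - joint) in the jig frame
- knob (a point): Red upright knob at the end of the cam lever: radius 11 mm, z 30 to 62 mm, 75 mm from the bolt axis; this point is on its axis, 46 mm above the bench
- pencil: Red carpenter pencil lying on the bench, bystander, 170 mm long; origin under its middle
- tape_measure: Yellow tape measure, bystander, 37 x 81 x 67 mm; origin under its middle
- bolt_m16: Steel bolt standing on its head, bystander, 28 mm across, 68 mm tall; origin under its middle
- calliper: Steel calliper lying on the bench, bystander, 66 x 200 x 9 mm; origin under its middle
- vise_top (a point): Top of the heavy green bench vise at the right of the work, a fixed obstacle about 0.24 m high: it fills roughly x 0.15 to 0.55, y -0.37 to -0.16 m. Pass over it or keep to its left

How it is judged:
By the outcome, as a careful person would: the job done as asked, in the order asked, and still so for the second after the job is handed in, with the robot touching nothing.
It also fails if it takes over 69 s, if anything falls off the work surface, if the arm or the gripper's body presses on something with over 40 N, if the wrist force passes 120 N, or if a joint passes its speed limit or range.

### The arm

A 7-joint arm with a two-finger parallel gripper is mounted at the origin on the work surface; the furniture and walls round the work are solid. World frame = base frame: x ahead of the robot, y to its left, z up, the work surface at z = 0. Lengths are in mm, angles in rad, forces in N, time in s.
With the tool pointing down it reaches from about 425 to 1025 mm from the base axis. Payload 3.6 kg.
Tool frame: the origin (TCP) lies at the very end of the fingers, on their centre line; the grasp point (between the pads) lies 19 mm behind it; z points along the fingers, y is the line along which they close (so a half turn about z gives the same grasp; the last joint's range is limited). The gripper opens to 85 mm and grips with 20 to 120 N. Pads are 22 mm wide; open, the fingers measure 114 mm over their backs; the gripper's body (76 mm by 85 mm) begins 54 mm behind the grasp point. The pads swing forward as they close: fully open they stand 13 mm farther back than shut.
Start: joints at [1.228, 0.591, 0.048, 1.609, -0.033, 0.943, -0.034], TCP at [179.229, -702.5, 231.302] pointing down, gripper open.
Joint ranges: [-2.69, 2.69], [-0.47, 2.24], [-1.27, 1.36], [0.19, 2.51], [-1.53, 4.68], [0.08, 2.07], [-3.09, 3.09]. Speed limits (rad/s): [2.57, 2.57, 3.14, 3.14, 3.14, 3.14, 3.14].

### API

Orientations are given as a unit quaternion [w, x, y, z].
In Python, from plant import status, optics, ctrl gives the robot as it stands.
- The arm moves only by the tool carry_out, never from a script. Its argument "increments" is a list of rows, each a list of 5 numbers: the opening in per cent of the stroke, from 0 (shut) to 100 (fully open), then the shift along the tool's x, y, z in cm, then the turn about the tool's z in degrees. In form: [[jaw, x, y, z, roll], ...]. A call has 1 to 12 rows; each row is the pose to reach, as a shift and turn from the pose commanded when the call began, along the tool's axes at that moment; what a row does not reach only later rows make up. A row lasts 1/12 s, in which the tool goes at most 41.7 mm and 7.16 degrees, less where a joint would pass 70% of its speed; a pose out of reach is approached as far as the arm can. A call with a gripper value outside its range is refused whole. The fingers move at their own pace and stop on an object; "grip_force" is the grip in N (left out, the last holds). Time passes only in rows, so rows that repeat a pose let the fingers close. It gives the time, the measured TCP pose, the force and the opening at its end, in the units of the state.
- status.get_obs(): the state, without advancing time (a new reading comes with each control period).
- optics.read_camera(name): name is "scene" or "top"; returns (picture, depth): 384x512x3 uint8, red, green, blue; 384x512 float32, mm along the optical axis (not along the pixel's ray), 0 where there is no reading.
- optics.get_calibration(name): a dict with "fovy" (degrees; the focal length in pixels is half the picture's height over the tangent of half this angle, whatever the lens; pixels are square), "cx", "cy" (the principal point, pixels), "R" (3x3) and "t" (3): a world point X has camera coordinates R X + t. Camera axes: x right, y down, z forward; pixel columns grow to the right and rows downward; lengths in mm; the calibration is good to about 2 mm. A picture is of the moment at which its call begins. get_calibration takes no time and is no camera call.
- ctrl.finish_job(): hands the job in, once; it reports no verdict.
The state is a dict: "time": time; "q": joint angles; "dq": joint speeds; "joint_torque": joint torques, N m; "tool_pos": TCP position; "tcp_rot": TCP orientation; "contact_force": force on the tool from outside, world axes, zero at the start; "moment": the same for the moment, N m; "gripper_width": finger opening in mm.
Only numpy, scipy, OpenCV 4.12 (cv2) and the standard library are available. Lean on these libraries where they do the work, as an engineer would, in place of code of your own. Each camera call takes 0.05 s, during which the arm holds its last target. There are 200 camera calls.

## Working session

There is one attempt and no reset: what is moved stays moved. The work goes in short steps, Python scripts to look and compute and a tool call to move; the robot and the scene stay as the last step left them, time stands still between calls to the robot, and variables do not carry over. Pictures are saved under pics/ and viewed, on a budget of 10 in all, crops included, one or two more only if the job needs it, and the job is handed in when it is done.

Besides the shell and the picture viewer there is one more tool, called after "Call:" as a command line: name --pt "numbers of a row" for each row, then --argument value for the rest. carry_out: Moves the arm, as the interface text tells. Its arguments: {"type":"object","properties":{"increments":{"type":"array"},"grip_force":{"type":"number"}},"required":["increments"]}

```bash
mkdir -p pics; ls; cat > h.py <<'E'
import numpy as np, cv2
from plant import status, optics, ctrl
def K(n):
    c=optics.get_calibration(n); f=192/np.tan(np.radians(c['fovy'])/2)
    return c,f,np.array(c['R']),np.array(c['t'])
def ray(n,u,v,z):
    c,f,R,t=K(n); d=R.T@np.array([(u-c['cx'])/f,(v-c['cy'])/f,1]); o=-R.T@t
    return o+d*(z-o[2])/d[2]
def proj(n,X):
    c,f,R,t=K(n); p=R@np.array(X,float)+t; return p[:2]/p[2]*f+[c['cx'],c['cy']]
def snap(n,name):
    im,d=optics.read_camera(n); cv2.imwrite(f'pics/{name}.png',im[:,:,::-1]); np.savez(f'pics/{name}.npz',im=im,d=d); return im,d
E
python3 - <<'E'
from h import *
for n in('scene','top'):
    snap(n,n+'0'); c,f,R,t=K(n); print(n,f,c['cx'],c['cy'],-R.T@t,R.round(3).tolist(),c)
o=status.get_obs(); print(o)
E
```

```text
pics
scene 424.10608442942464 252.47436496655925 187.909869381859 [-4.71200399e-01  7.63757907e+02  8.03155105e+02] [[-0.836, -0.549, 0.004], [-0.34, 0.512, -0.788], [0.431, -0.66, -0.615]] {'fovy': 48.714134518056746, 'cx': 252.47436496655925, 'cy': 187.909869381859, 'R': array([[-0.83562185, -0.54929253,  0.003721  ],
       [-0.34028431,  0.51232262, -0.78849992],
       [ 0.43121076, -0.66015396, -0.6150236 ]]), 't': array([416.14422271, 241.83693748, 998.36033874])}
top 350.3219695286371 255.4585301900538 200.10080355173497 [ 248.45253239   74.40603036 1151.33076977] [[0.056, -0.998, 0.001], [-0.975, -0.054, -0.216], [0.215, 0.011, -0.976]] {'fovy': 57.45140931447358, 'cx': 255.4585301900538, 'cy': 200.10080355173497, 'R': array([[ 5.55830886e-02, -9.98453611e-01,  9.52791115e-04],
       [-9.74928426e-01, -5.44793407e-02, -2.15746530e-01],
       [ 2.15464809e-01,  1.10629553e-02, -9.76448937e-01]]), 't': array([  59.38423282,  494.67264617, 1069.85977849])}
{'time': 0.1, 'q': array([ 1.22746796,  0.59200383,  0.04829317,  1.6096964 , -0.03325322,
        0.94267269, -0.03368947]), 'dq': array([-0.00172851, -0.00136885,  0.00019517, -0.00374896, -0.00051285,
        0.00046906, -0.00067524]), 'joint_torque': array([ 3.03572255e-03, -5.49999619e+01,  1.55276701e+00, -1.98823875e+01,
        9.75708012e-03,  3.83591207e-03,  1.50605263e-05]), 'tool_pos': array([ 179.07079921, -701.77757742,  230.27104208]), 'tcp_rot': array([-9.69319412e-04,  9.92199931e-01,  1.24652799e-01, -1.93455698e-04]), 'contact_force': array([ 0.11114756, -0.57401381, -0.15018483]), 'moment': array([ 0.01002303,  0.02281008, -0.03214022]), 'gripper_width': 85.43465460848971}
```

View pics/top0.png

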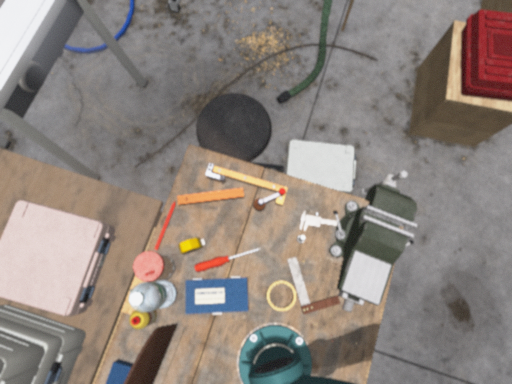

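View pics/scene0.png

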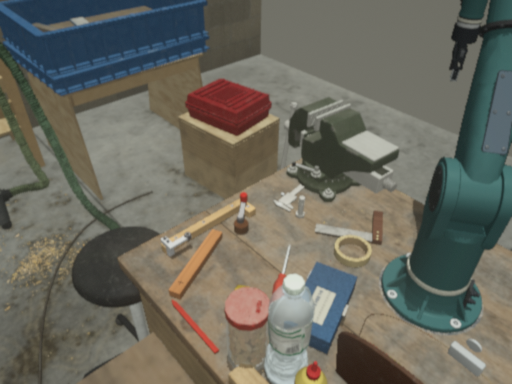

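```bash
python3 - <<'E'
from h import *
a=cv2.imread('pics/top0.png')[150:230,150:330]; b=cv2.imread('pics/scene0.png')[180:310,140:330]
a=cv2.resize(a,(720,320),interpolation=cv2.INTER_CUBIC)
cv2.imwrite('pics/ca.png',a)
cv2.imwrite('pics/cb.png',cv2.resize(b,(760,520),interpolation=cv2.INTER_CUBIC))
for p,z in(((208,168),40),((285,192),24),((178,198),22),((243,192),22),((282,191),62),((262,203),26)): print(p,ray('top',*p,z).round())
im=cv2.imread('pics/top0.png');hsv=cv2.cvtColor(im,cv2.COLOR_BGR2HSV)
for u,v in((210,197),(240,182),(260,184),(282,191),(217,200)):print(u,v,hsv[v,u],im[v,u])
E
```

```text
(208, 168) [594. 250.  40.]
(285, 192) [530.  -9.  24.]
(178, 198) [490. 343.  22.]
(243, 192) [523. 130.  22.]
(282, 191) [523.   4.  62.]
(262, 203) [488.  65.  26.]
210 197 [ 16 149 241] [100 173 241]
240 182 [ 14  58 159] [123 140 159]
260 184 [ 22  98 243] [150 217 243]
282 191 [  1 190 245] [ 62  71 245]
217 200 [ 12 127 162] [ 81 114 162]
```

View pics/ca.png

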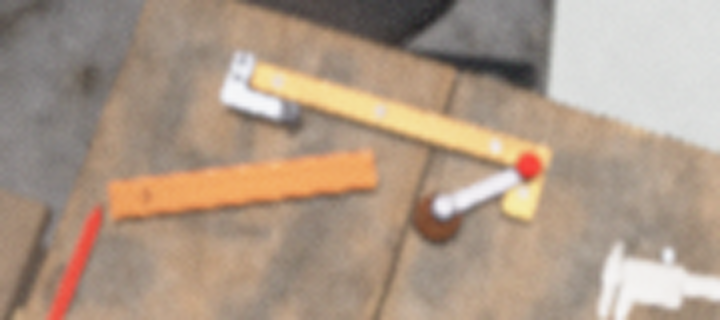

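View pics/cb.png

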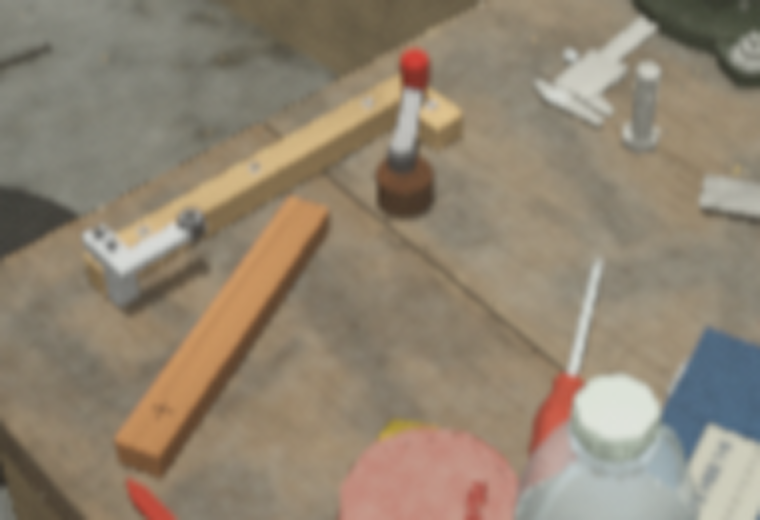

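```bash
cat >> h.py <<'E'
def cloud(n,im,d,mask):
    c,f,R,t=K(n); v,u=np.nonzero(mask&(d>0)); z=d[v,u]
    P=np.stack([(u-c['cx'])/f*z,(v-c['cy'])/f*z,z],1)
    return (P-t)@R, u, v
def masks(im):
    h=cv2.cvtColor(im,cv2.COLOR_RGB2HSV); H,S,V=[h[...,i].astype(int) for i in range(3)]
    return dict(fence=(H>=18)&(H<=27)&(S>70)&(V>170), batten=(H>=9)&(H<18)&(S>125)&(V>170), red=((H<6)|(H>174))&(S>150)&(V>120))
def big(m,box):
    k=np.zeros_like(m); u0,v0,u1,v1=box; k[v0:v1,u0:u1]=m[v0:v1,u0:u1]
    n,l,s,_=cv2.connectedComponentsWithStats(k.astype(np.uint8)); return l==1+np.argmax(s[1:,4])
BX=dict(top=(150,150,300,230),scene=(140,180,270,310))
def bat(n,im,z=22,box=None):
    m=big(masks(im)['batten'],box or BX[n]); v,u=np.nonzero(m)
    P=np.array([ray(n,a,b,z)[:2] for a,b in zip(u,v)],np.float32); return P,cv2.minAreaRect(P)
E
python3 - <<'E'
from h import *
for n in('top','scene'):
    z=np.load(f'pics/{n}0.npz'); im,d=z['im'],z['d']; M=masks(im)
    for k,hh in(('fence',26),('batten',22),('red',62)):
        bx=BX[n]
        if k=='red': bx=(270,180,295,200) if n=='top' else (232,188,252,206)
        m=big(M[k],bx); P,u,v=cloud(n,im,d,m)
        print(n,k,m.sum(),'px',u.min(),u.max(),v.min(),v.max(),'z',np.percentile(P[:,2],[5,25,50,75,95]).round(1))
        Q=P[P[:,2]>(hh-6)] if k!='red' else P
        r=cv2.minAreaRect(Q[:,:2].astype(np.float32)); print('  depth rect',np.round(r[0],1),np.round(r[1],1),round(r[2],2), 'mean',Q.mean(0).round(1))
        if k!='red':
            # along image columns, far (upper) edge fit on ray plane
            R2=np.array([ray(n,a,b,hh)[:2] for a,b in zip(u,v)],np.float32); r=cv2.minAreaRect(R2);print('  ray rect',np.round(r[0],1),np.round(r[1],1),round(r[2],2))
        else: print('  ray',ray(n,u.mean(),v.mean(),50).round(1),u.mean(),v.mean())
E
```

```text
top fence 376 px 213 282 166 190 z [22.5 24.9 26.5 27.9 30. ]
  depth rect [568.8 119.7] [238.1  22. ] 75.99 mean [570.3 123.1  26.5]
  ray rect [569.9 119.9] [238.7  22.3] 75.54
top batten 584 px 177 243 188 204 z [18.3 20.9 22.5 24.  26.2]
  depth rect [503.5 237.3] [ 30.3 217.9] 10.66 mean [502.9 237.8  22.6]
  ray rect [503.8 237.6] [ 30.7 218.5] 10.43
top red 22 px 279 284 189 194 z [58.2 59.8 62.2 64.  67.1]
  depth rect [523.2   4.1] [13.5 13.5] 36.59 mean [522.7   4.4  62.1]
  ray [525.8   3.6  50. ] 281.72727272727275 191.1818181818182
scene fence 429 px 170 239 199 240 z [25.5 27.  28.2 29.2 31. ]
  depth rect [561.9 115.2] [238.9  39.3] 76.26 mean [568.4 112.3  28.3]
  ray rect [569.9 112. ] [238.4  24.1] 75.86
scene batten 696 px 170 220 230 292 z [21.8 23.2 24.1 25.  26.3]
  depth rect [504.  238.8] [ 27.4 217.4] 10.11 mean [502.3 248.3  24.1]
  ray rect [505.4 238.9] [ 26.9 215.7] 10.23
scene red 47 px 240 246 193 201 z [45.5 51.9 57.8 62.9 64.9]
  depth rect [524.2   8.6] [14.4 14.9] 5.93 mean [522.9   9.7  57.1]
  ray [527.9   2.5  50. ] 243.17021276595744 196.46808510638297
```

```bash
python3 - <<'E'
from h import *
a=np.radians(76-.2); ex=np.array([np.sin(a),-np.cos(a)]); ey=np.array([np.cos(a),np.sin(a)])
c0=np.array([569.6,119.8])-11*ex
print('approx front line pt',c0)
for n in('top','scene'):
    z=np.load(f'pics/{n}0.npz'); im,d=z['im'],z['d']; P,u,v=cloud(n,im,d,np.ones(d.shape,bool))
    q=P[:,:2]-c0; X=q@ex; Y=q@ey; Z=P[:,2]
    s=(Z>16)&(Z<32)&(X>-45)&(X<-10)&(Y<-75)&(Y>-170); 
    print(n,'stop X',np.percentile(X[s],[0,3,50,97,100]).round(1),'Y',np.percentile(Y[s],[0,3,50,97,100]).round(1),s.sum())
    s=(Z>16)&(Z<32)&(X>-8)&(X<30)&(Y<-60)&(Y>-170); print(' fence Ymin',np.percentile(Y[s],[0,1,3]).round(1))
    s=(Z>22)&(Z<32)&(abs(Y)<60)&(X>-30)&(X<40); print(' fence X',np.percentile(X[s],[0,2,50,98,100]).round(1))
    s=(Z>38)&(Z<52)&(X>-75)&(X<-35)&(Y<-40)&(Y>-110); print(' bolthead',X[s].mean().round(1),Y[s].mean().round(1),s.sum(), P[s].mean(0).round(1))
    s=(Z>15)&(Z<48)&(X>-25)&(X<30)&(Y>85)&(Y<160);print(' pillar Ymax',np.percentile(Y[s],[97,99,100]).round(1))
    s=(Z>29)&(Z<50)&(X>-30)&(X<-2)&(Y>40)&(Y<160);print(' arm X',np.percentile(X[s],[2,50,98]).round(1),'Y',np.percentile(Y[s],[0,2,98]).round(1))
    s=(Z>20)&(Z<29)&(X>-90)&(X<-35)&(Y<-30)&(Y>-110);print(' cam',np.percentile(X[s],[2,50,98]).round(1),'Y',np.percentile(Y[s],[2,50,98]).round(1),s.sum())
E
```

```text
approx front line pt [558.93610115 122.49838124]
top stop X [-40.4 -40.  -27.6 -11.3 -10.7] Y [-138.1 -137.6 -126.6 -113.6 -112.7] 70
 fence Ymin [-138.5 -137.9 -137. ]
 fence X [-29.7  -1.1   9.2  20.1  21.2]
 bolthead -51.1 -73.3 40 [491.4  63.9  43. ]
 pillar Ymax [133.8 134.6 134.9]
 arm X [-24.3 -16.2  -4.7] Y [ 68.7  70.  133.9]
 cam [-79.  -65.3 -44.9] Y [-82.8 -62.2 -48.3] 67
scene stop X [-39.3 -38.5 -28.  -12.3 -10.6] Y [-138.8 -136.  -123.1 -111.4 -110.7] 83
 fence Ymin [-135.7 -132.6 -123.3]
 fence X [-29.4 -26.5   9.3  22.8  24.2]
 bolthead -50.9 -69.5 54 [492.5  67.6  43. ]
 pillar Ymax [137.9 138.3 138.6]
 arm X [-22.4 -16.7  -3.2] Y [ 70.4  71.4 136.2]
 cam [-78.9 -65.6 -44.6] Y [-81.2 -57.1 -43.9] 83
```

```bash
python3 - <<'E'
from h import *
for n in('top','scene'):
    z=np.load(f'pics/{n}0.npz'); im,d=z['im'],z['d']; P,u,v=cloud(n,im,d,np.ones(d.shape,bool))
    for lo,hi in((-300,-20),(50,120),(120,200),(200,400)):
        for x0 in(0,200,400,600,800):
            s=[]
            for y0 in range(-800,400,100):
                k=(P[:,0]>x0)&(P[:,0]<x0+200)&(P[:,1]>y0)&(P[:,1]<y0+100)&(P[:,2]>lo)&(P[:,2]<hi); s.append(int(k.sum()))
            if lo>0: print(n,lo,x0,s)
    for c,b in(('tape',(180,236,208,255)),):
        if n=='top':
            m=np.zeros(d.shape,bool); m[236:255,178:208]=1; h=cv2.cvtColor(im,cv2.COLOR_RGB2HSV); m&=(h[...,1]>150)
            Q,_,_=cloud(n,im,d,m); print('yellow',Q.min(0),Q.max(0))
            m=big(masks(im)['red'],(150,195,182,255)); Q,_,_=cloud(n,im,d,m); print('pencil',Q.min(0),Q.max(0), Q[np.argmax(Q[:,0])])
E
```

```text
top 50 0 [0, 0, 0, 0, 0, 6, 23, 78, 167, 2, 7, 607]
top 50 200 [0, 0, 0, 0, 30, 21, 190, 26, 0, 2, 161, 251]
top 50 400 [0, 0, 0, 0, 19, 199, 96, 10, 31, 1, 0, 0]
top 50 600 [0, 0, 0, 0, 0, 0, 0, 0, 0, 0, 0, 0]
top 50 800 [0, 0, 0, 0, 0, 0, 0, 0, 0, 0, 0, 0]
top 120 0 [0, 0, 0, 0, 0, 54, 70, 36, 138, 0, 26, 671]
top 120 200 [0, 0, 0, 0, 0, 1470, 994, 0, 0, 0, 0, 815]
top 120 400 [0, 0, 0, 0, 303, 288, 0, 0, 0, 0, 0, 0]
top 120 600 [0, 0, 0, 0, 0, 0, 0, 0, 0, 0, 0, 0]
top 120 800 [0, 0, 0, 0, 0, 0, 0, 0, 0, 0, 0, 0]
top 200 0 [0, 0, 0, 0, 0, 0, 0, 719, 891, 0, 13, 697]
top 200 200 [0, 0, 0, 0, 151, 1201, 73, 0, 0, 0, 0, 173]
top 200 400 [0, 0, 0, 0, 487, 1065, 0, 0, 0, 0, 0, 0]
top 200 600 [0, 0, 0, 0, 0, 0, 0, 0, 0, 0, 0, 0]
top 200 800 [0, 0, 0, 0, 0, 0, 0, 0, 0, 0, 0, 0]
yellow [312.69199714 253.95178262   1.92077056] [359.6052314  317.71060424  71.66899264]
pencil [323.59709842 356.7941294    3.78107735] [475.84224953 403.62252018  13.05588569] [475.84224953 358.27745036   7.25465452]
scene 50 0 [0, 0, 0, 0, 0, 6, 65, 1, 759, 1, 10, 1362]
scene 50 200 [0, 0, 0, 0, 0, 139, 677, 50, 0, 0, 29, 411]
scene 50 400 [0, 0, 0, 0, 50, 448, 95, 7, 47, 0, 1, 0]
scene 50 600 [0, 0, 0, 0, 0, 0, 0, 0, 0, 0, 0, 0]
scene 50 800 [0, 0, 0, 0, 0, 0, 0, 0, 0, 0, 0, 0]
scene 120 0 [0, 0, 0, 0, 0, 62, 69, 6, 893, 0, 65, 2454]
scene 120 200 [0, 0, 0, 0, 0, 950, 1666, 0, 0, 0, 0, 1490]
scene 120 400 [0, 0, 0, 0, 114, 728, 0, 0, 0, 0, 0, 0]
scene 120 600 [0, 0, 0, 0, 0, 0, 0, 0, 0, 0, 0, 0]
scene 120 800 [0, 0, 0, 0, 0, 0, 0, 0, 0, 0, 0, 0]
scene 200 0 [51, 685, 0, 0, 0, 0, 0, 554, 3339, 0, 24, 2032]
scene 200 200 [18, 56, 0, 0, 66, 803, 127, 0, 0, 0, 0, 201]
scene 200 400 [0, 0, 0, 0, 138, 718, 2, 0, 0, 0, 0, 0]
scene 200 600 [0, 0, 0, 0, 0, 0, 0, 0, 0, 0, 0, 0]
scene 200 800 [0, 0, 0, 0, 0, 0, 0, 0, 0, 0, 0, 0]
```

Call:
carry_out --pt "0 0 0 -4 0" --pt "0 0 0 -8 0" --pt "0 3 -1 -11 0" --pt "0 47 -14 -11 0" --pt "0 47 -14 -11 0" --pt "0 47 -14 -11 0" --pt "0 47 -14 -11 0" --pt "0 47 -14 -11 0" --pt "0 47 -14 -11 0" --pt "0 47 -14 -11 0" --pt "0 47 -14 -11 0" --pt "0 47 -14 -11 0"

```text
time: 1.1
tool_pos: [528.0, -492.7, 340.5]
tcp_rot: [-0.0, 0.992, 0.125, -0.0]
contact_force: [-0.9, -1.1, -0.6]
gripper_width: -0.0
```

Call:
carry_out --pt "0 22 -50 0 6" --pt "0 22 -50 0 12" --pt "0 22 -50 0 18" --pt "0 22 -50 0 24" --pt "0 22 -50 0 28.5" --pt "0 22 -50 0 28.5" --pt "0 22 -50 0 28.5" --pt "0 22 -50 0 28.5" --pt "0 22 -50 0 28.5" --pt "0 22 -50 0 28.5" --pt "0 22 -50 0 28.5" --pt "0 22 -50 0 28.5"

```text
time: 2.1
tool_pos: [608.3, 1.0, 340.7]
tcp_rot: [0.0, 0.992, -0.123, -0.0]
contact_force: [0.8, 0.1, 0.5]
gripper_width: 0.0
```

Call:
carry_out --pt "0 -22 -24.4 0 0" --pt "0 -22 -24.4 0 0" --pt "0 -22 -24.4 0 0" --pt "0 -22 -24.4 0 0" --pt "0 -22 -24.4 0 0" --pt "0 -22 -24.4 0 0" --pt "0 -22 -24.4 0 0" --pt "0 -22 -24.4 8 0" --pt "0 -22 -24.4 12 0" --pt "0 -22 -24.4 16 0" --pt "0 -22 -24.4 20 0" --pt "0 -22 -24.4 24 0"

```text
time: 3.1
tool_pos: [455.1, 289.2, 136.5]
tcp_rot: [-0.0, 0.992, -0.123, 0.0]
contact_force: [0.0, 0.0, -0.2]
gripper_width: -0.1
```

```bash
cat >> h.py <<'E'
A=np.radians(75.8); EX=np.array([np.sin(A),-np.cos(A)]); EY=np.array([np.cos(A),np.sin(A)]); O=np.array([530.9,13.5])
def J(p): q=np.asarray(p,float)[...,:2]-O; return np.stack([q@EX,q@EY],-1)
def rep(cams=('top','scene')):
    o=status.get_obs(); print('t',round(o['time'],2),'tcp jig',J(o['tool_pos']).round(1),'z',o['tool_pos'][2].round(1),'F jig',(o['contact_force'][:2]@np.array([EX,EY]).T).round(1),o['contact_force'][2].round(1),'q',o['q'].round(2))
    for n in cams:
        im,d=optics.read_camera(n); np.savez(f'pics/last_{n}.npz',im=im,d=d)
        try:
            h=big(masks(im)['batten'],BX[n]); P,u,v=cloud(n,im,d,h); P=P[P[:,2]>17]
            Q=J(P).astype(np.float32); r=cv2.minAreaRect(Q); b=cv2.boxPoints(r)
            e=b[1]-b[0] if np.linalg.norm(b[1]-b[0])>np.linalg.norm(b[2]-b[1]) else b[2]-b[1]
            print(n,'bat c',np.round(r[0],1),'size',np.round(r[1],1),'theta',round((np.degrees(np.arctan2(-e[0],e[1]))+90)%180-90,1),'y',Q[:,1].min().round(1),Q[:,1].max().round(1))
        except Exception as x: print(n,x)
        m=masks(im)['red'].copy(); P,u,v=cloud(n,im,d,m); k=(P[:,2]>40)&(P[:,2]<75)&(np.hypot(*(J(P)-[-54,45]).T)<110)
        if k.any():
            c=J(P[k]).mean(0); a=np.degrees(np.arctan2(c[1]-45,c[0]+54)); print(n,'knob',c.round(1),'joint',np.radians(-45-a).round(2),k.sum())
E
python3 -c "
from h import *
rep()"
```

```text
t 3.1 tcp jig [-141.1  248.7] z 136.5 F jig [0. 0.] -0.2 q [-0.55  0.5  -0.14  2.1   0.13  0.55 -2.59]
top bat c [-53.3 147.1] size [29.9 78.6] theta 23.0 y 106.4 186.9
top knob [ -5.2 -10.8] joint 0.07 21
scene bat c [-101.6  204.8] size [ 69.5 213.8] theta 25.3 y 114.0 314.6
scene knob [-7.  -5.6] joint 0.04 45
```

Call:
carry_out --pt "0 0 0 4 0" --pt "0 0 0 7 0" --pt "0 0 0 9.2 0" --pt "0 0 0 9.2 0" --pt "0 0.5 0 9.2 0" --pt "0 1 0 9.2 0" --pt "0 1.5 0 9.2 0" --pt "0 2 0 9.2 0" --pt "0 2.5 0 9.2 0" --pt "0 3 0 9.2 0" --pt "0 3.5 0 9.2 0" --pt "0 3.5 0 9.2 0"

```text
time: 4.2
tool_pos: [491.4, 279.4, 46.3]
tcp_rot: [-0.0, 0.992, -0.124, 0.001]
contact_force: [0.3, -0.4, 0.1]
gripper_width: -0.2
```

```bash
python3 -c "
from h import *
rep()
im=np.load('pics/last_scene.npz')['im']; cv2.imwrite('pics/s1.png',cv2.resize(im[160:320,120:300,::-1],(720,640))[:600])"
```

```text
t 4.2 tcp jig [-103.5  248.1] z 46.3 F jig [ 0.4 -0.4] 0.1 q [-0.52  0.67 -0.11  2.08  0.17  0.4  -2.58]
top bat c [-47.8 137.1] size [28.5 56.8] theta 17.3 y 106.9 167.3
top knob [ -5.5 -11. ] joint 0.07 20
scene bat c [-61.7 169.1] size [ 27.5 115.1] theta 25.0 y 113.7 220.4
scene knob [-7.1 -5.5] joint 0.04 45
```

View pics/s1.png

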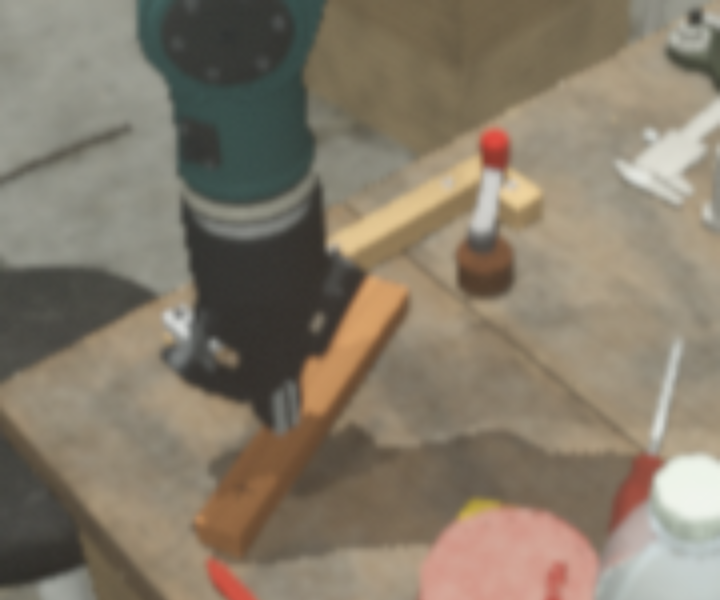

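Call:
carry_out --pt "0 -3.8 0 0 0" --pt "0 -3.8 0 0 0" --pt "0 -3.8 0 1 0" --pt "0 -3.8 0 3 0" --pt "0 -3.8 0 3.7 0" --pt "0 -3.8 0 3.7 0" --pt "0 -3.3 0 3.7 0" --pt "0 -2.8 0 3.7 0" --pt "0 -2.3 0 3.7 0" --pt "0 -1.8 0 3.7 0" --pt "0 -1.3 0 3.7 0" --pt "0 -1.3 0 3.7 0"

```text
time: 5.3
tool_pos: [479.0, 282.8, 9.5]
tcp_rot: [-0.0, 0.992, -0.124, 0.001]
contact_force: [0.0, -0.9, 0.5]
gripper_width: 0.1
```

```bash
python3 -c "
from h import *
rep(['scene'])"
```

```text
t 5.3 tcp jig [-116.4  248.3] z 9.5 F jig [ 0.3 -0.8] 0.5 q [-0.55  0.73 -0.09  2.11  0.19  0.31 -2.62]
scene bat c [-42.7 128.2] size [24.6 34.5] theta 19.1 y 108.4 141.0
scene knob [-6.9 -5.6] joint 0.04 45
```

Call:
carry_out --pt "0 0.6 0 0 0" --pt "0 1.2 0 0 0" --pt "0 1.8 0 0 0" --pt "0 2.3 0 0 0" --pt "0 2.3 0 0 0" --pt "0 0 0 0 0" --pt "0 -4 0 -2 0" --pt "0 -8 0 -6 0" --pt "0 -8 4 -10 0" --pt "0 -8 8 -14 0" --pt "0 -8 12 -14 0" --pt "0 -8 16 -14 0"

```text
time: 6.35
tool_pos: [368.9, 175.4, 146.4]
tcp_rot: [-0.002, 0.993, -0.122, 0.003]
contact_force: [1.1, -0.7, 0.1]
gripper_width: 0.2
```

```bash
python3 -c "
from h import *
rep()"
```

```text
t 6.35 tcp jig [-196.8  117.2] z 146.4 F jig [ 1.3 -0.4] 0.1 q [-0.43  0.36 -0.15  2.37  0.13  0.42 -2.51]
top bat c [-107.   193.7] size [137.2 217.2] theta 12.7 y 98.7 313.1
top knob [ -5.6 -10.9] joint 0.07 22
scene bat c [-56.8 208.8] size [ 29.7 216.1] theta 14.1 y 104.0 316.1
scene knob [-6.1 -4.7] joint 0.02 40
```

```bash
sed -i 's/^def rep(cams=.*/&\n    optics.read_camera("top")/' h.py; python3 -c "
from h import *
rep([])"
```

```text
t 6.5 tcp jig [-198.   111.9] z 144.6 F jig [ 0.5 -0.2] 0.7 q [-0.43  0.36 -0.15  2.37  0.13  0.42 -2.51]
```

Call:
carry_out --pt "0 3 -4 2 0" --pt "0 6 -8 5 0" --pt "0 8.6 -11.2 8 0" --pt "0 8.6 -11.2 12 0" --pt "0 8.6 -11.2 13.6 0" --pt "0 8.6 -11.2 13.6 0" --pt "0 9.2 -11.2 13.6 0" --pt "0 9.8 -11.2 13.6 0" --pt "0 10.4 -11.2 13.6 0" --pt "0 11 -11.2 13.6 0" --pt "0 11 -11.2 13.6 0" --pt "0 11 -11.2 13.6 0"

```text
time: 7.5
tool_pos: [502.4, 255.7, 8.7]
tcp_rot: [-0.0, 0.992, -0.124, 0.001]
contact_force: [-0.9, 0.2, -0.4]
gripper_width: -0.1
```

```bash
python3 -c "
from h import *
rep()"
```

```text
t 7.55 tcp jig [-87.6 227.9] z 8.6 F jig [ 0.5 -0.7] 1.0 q [-0.49  0.73 -0.09  2.09  0.19  0.33 -2.55]
top bat c [-34.6 122.6] size [28.7 48.3] theta 10.6 y 98.5 148.0
top knob [ -5.4 -11. ] joint 0.07 21
scene bat c [-73.1 284.4] size [25.5 60.6] theta 18.1 y 256.8 314.7
scene knob [-7.4 -5.5] joint 0.04 44
```

Call:
carry_out --pt "0 0.6 0 0 0" --pt "0 1.2 0 0 0" --pt "0 1.8 0 0 0" --pt "0 2.4 0 0 0" --pt "0 2.6 0 0 0" --pt "0 2.6 0 0 0" --pt "0 0 0 -1 0" --pt "0 -4 0 -4 0" --pt "0 -6 0 -8 0" --pt "0 -8 4 -12 0" --pt "0 -9 8 -14 0" --pt "0 -10 10 -14 0"

```text
time: 8.65
tool_pos: [386.2, 190.8, 147.8]
tcp_rot: [-0.002, 0.992, -0.122, 0.003]
contact_force: [0.6, -0.9, 0.3]
gripper_width: 0.0
```

```bash
python3 -c "
from h import *
rep()"
```

```text
t 8.7 tcp jig [-189.5  124.5] z 147.6 F jig [-3.6 -6.5] 1.9 q [-0.44  0.37 -0.15  2.34  0.13  0.45 -2.52]
top bat c [-32.5 203.9] size [ 33.2 219.2] theta 8.8 y 94.5 313.3
top knob [ -5.6 -10.7] joint 0.07 20
scene bat c [-32.4 206.7] size [ 30.5 216.6] theta 8.7 y 99.8 314.9
```

Call:
carry_out --pt "0 2 -4 0 0" --pt "0 4 -8 0 0" --pt "0 6 -11 1 0" --pt "0 8 -14 2 0" --pt "0 11 -17 4 0" --pt "0 13 -20 5 0" --pt "0 15.1 -21.6 6 0" --pt "0 15.1 -21.6 7 0" --pt "0 15.1 -21.6 9 0" --pt "0 15.1 -21.6 12 0" --pt "0 15.1 -21.6 13.8 0" --pt "0 15.1 -21.6 13.8 0"

```text
time: 9.8
tool_pos: [581.3, 360.0, 2.2]
tcp_rot: [0.003, 0.992, -0.123, -0.003]
contact_force: [-0.3, -1.0, -1.2]
gripper_width: -0.2
```

```bash
python3 -c "
from h import *
rep()"
```

```text
t 9.85 tcp jig [-35.2 349.4] z 4.5 F jig [-0.2  0.2] 0.3 q [-0.55  0.83 -0.11  1.8   0.16  0.53 -2.58]
top bat c [-27.2 169.2] size [ 31.9 149.2] theta 9.0 y 94.3 245.2
top knob [ -5.6 -10.9] joint 0.07 22
scene bat c [-32.9 197.7] size [ 27.8 191.5] theta 6.6 y 101.6 293.5
scene knob [-7.2 -5.4] joint 0.04 41
```

Call:
carry_out --pt "0 -0.3 0 -0.4 0" --pt "0 -0.3 0.8 -0.4 0" --pt "0 -0.3 1.6 -0.4 0" --pt "0 -0.3 2.3 -0.4 0" --pt "0 -0.3 3 -0.4 0" --pt "0 -0.3 3.7 -0.4 0" --pt "0 -0.3 4.4 -0.4 0" --pt "0 -0.3 5 -0.4 0" --pt "0 -0.3 5.5 -0.4 0" --pt "0 -0.3 6 -0.4 0" --pt "0 -0.3 6 -0.4 0"

```text
time: 10.87
tool_pos: [566.8, 304.2, 12.0]
tcp_rot: [-0.001, 0.992, -0.124, 0.001]
contact_force: [0.3, 1.9, 3.1]
gripper_width: -0.1
```

```bash
python3 -c "
from h import *
rep()"
```

```text
t 10.92 tcp jig [-36.5 290.7] z 11.9 F jig [0.4 3. ] 5.2 q [-0.49  0.78 -0.11  1.91  0.17  0.46 -2.54]
top bat c [-25.3 109. ] size [ 33.6 101.6] theta 10.4 y 58.3 161.5
top knob [ -5.3 -10.6] joint 0.07 21
scene bat c [-31.1 148. ] size [ 27.2 173.3] theta 7.5 y 63.0 233.2
scene knob [-7.2 -5.4] joint 0.04 42
```

Call:
carry_out --pt "0 0 0.6 0.2 0" --pt "0 0 1.2 0.3 0" --pt "0 0 1.8 0.3 0" --pt "0 0 2.4 0.3 0" --pt "0 0 2.8 0.3 0" --pt "0 0 2.8 0.3 0" --pt "0 0 -2 0.3 0" --pt "0 -3 -3 -3 0" --pt "0 -6 -3 -6 0" --pt "0 -10 -3 -9 0" --pt "0 -13 -3 -9 0" --pt "0 -16 -1 -9 0"

```text
time: 12.02
tool_pos: [411.8, 357.4, 103.0]
tcp_rot: [-0.002, 0.993, -0.121, 0.001]
contact_force: [-0.8, 1.6, -0.1]
gripper_width: -0.3
```

```bash
python3 -c "
from h import *
rep()"
```

```text
t 12.07 tcp jig [-208.4  293.4] z 100.7 F jig [-4.8 -5.4] -0.2 q [-0.72  0.55 -0.12  2.12  0.12  0.49 -2.74]
top bat c [-34.9 147.2] size [ 31.3 217.7] theta 5.9 y 39.2 255.6
top knob [ -5.9 -10.9] joint 0.07 22
scene bat c [-29.4  88.8] size [29.7 94.1] theta 4.2 y 42.5 135.1
scene knob [-7.1 -5.5] joint 0.04 45
```

Call:
carry_out --pt "0 4 0 0 0" --pt "0 8 0 0 0" --pt "0 12 0 0 0" --pt "0 16 0 0 0" --pt "0 16.8 0 3 0" --pt "0 16.8 0 6 0" --pt "0 16.8 0 9 0" --pt "0 16.8 0 9.1 0" --pt "0 16.8 0.7 9.1 0" --pt "0 16.8 1.4 9.1 0" --pt "0 16.8 2.0 9.1 0" --pt "0 16.8 2.0 9.1 0"

```text
time: 13.17
tool_pos: [572.3, 290.2, 12.1]
tcp_rot: [0.001, 0.992, -0.125, 0.001]
contact_force: [-1.0, -0.7, 0.1]
gripper_width: 0.3
```

```bash
python3 -c "
from h import *
rep()"
```

```text
t 13.22 tcp jig [-27.8 279.6] z 12.2 F jig [-0.5 -0.5] 0.5 q [-0.47  0.78 -0.11  1.91  0.17  0.46 -2.52]
top bat c [-103.3   82.9] size [178.9 101.2] theta -85.5 y 38.5 140.2
top knob [ -5.1 -11.1] joint 0.07 22
scene bat c [-34.3 134.7] size [ 29.7 176. ] theta 4.2 y 46.9 222.2
scene knob [-7.1 -5.4] joint 0.04 44
```

Call:
carry_out --pt "0 -1.2 0 0.3 0" --pt "0 -1.2 0 0.3 0" --pt "0 -1.2 0.6 0.3 0" --pt "0 -1.2 1.2 0.3 0" --pt "0 -1.2 1.8 0.3 0" --pt "0 -1.2 2.3 0.3 0" --pt "0 -1.2 2.8 0.3 0" --pt "0 -1.2 3.3 0.3 0" --pt "0 -1.2 3.7 0.3 0" --pt "0 -1.2 3.7 0.3 0"

```text
time: 14.15
tool_pos: [550.8, 258.2, 7.4]
tcp_rot: [0.001, 0.992, -0.124, -0.0]
contact_force: [0.4, 0.3, 0.1]
gripper_width: 0.1
```

```bash
python3 -c "
from h import *
rep()
print(np.load('pics/last_top.npz')['im'].shape)
a=np.load('pics/last_top.npz')['im'][150:230,170:310,::-1]; b=np.load('pics/last_scene.npz')['im'][170:300,140:330,::-1]
cv2.imwrite('pics/s2.png',np.vstack([cv2.resize(a,(525,300)),cv2.resize(b,(525,300))]))"
```

```text
t 14.2 tcp jig [-40.9 242.5] z 7.4 F jig [0.1 0.2] 0.1 q [-0.44  0.76 -0.1   1.99  0.18  0.4  -2.5 ]
top bat c [-94.5  69.6] size [ 89.7 185.4] theta 84.4 y 16.0 107.1
top knob [ -5.7 -10.7] joint 0.07 20
scene bat c [-33.1 110.6] size [ 29.7 170.8] theta 5.1 y 26.7 196.6
scene knob [-7.2 -5.4] joint 0.04 45
(384, 512, 3)
```

View pics/s2.png

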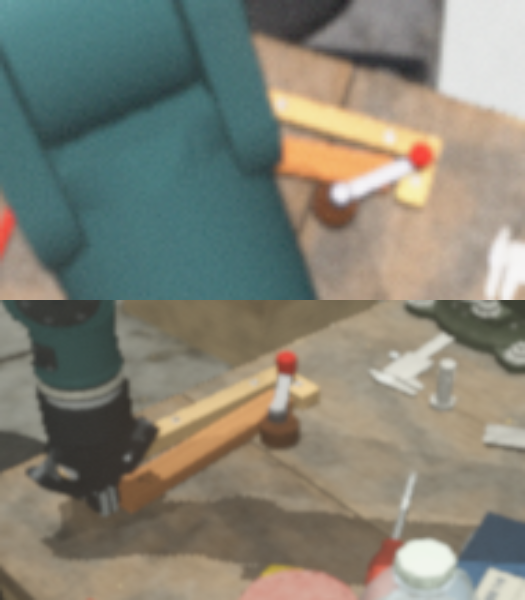

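Call:
carry_out --pt "0 0 0.3 0 0" --pt "0 0 0.6 0 0" --pt "0 0 0.9 0 0" --pt "0 0 0.9 0 0"

```text
time: 14.63
tool_pos: [548.7, 250.9, 7.5]
tcp_rot: [-0.0, 0.992, -0.124, 0.0]
contact_force: [-0.6, 0.9, -0.5]
gripper_width: -0.2
```

```bash
python3 -c "
from h import *
rep()"
```

```text
t 14.68 tcp jig [-41.  234.5] z 7.5 F jig [-0.1 -0. ] -0.8 q [-0.43  0.76 -0.1   2.    0.18  0.39 -2.5 ]
top bat c [-96.6  62.5] size [ 75.8 184. ] theta 86.6 y 19.2 95.8
top knob [ -5.1 -10.8] joint 0.07 21
scene bat c [-32.  107.7] size [ 29.4 164.1] theta 5.4 y 27.1 190.2
scene knob [-7.  -5.7] joint 0.04 45
```

Call:
carry_out --pt "0 0 -2 0 0" --pt "0 0 -2.5 -3 0" --pt "0 -3 -2.5 -6 0" --pt "0 -6 -2.5 -9 0" --pt "0 -9 0 -9 0" --pt "0 -12 3 -9 0" --pt "0 -15 3 -9 0" --pt "0 -15 3 -9 0" --pt "0 -15 3 -9 0"

```text
time: 15.53
tool_pos: [394.0, 258.5, 97.7]
tcp_rot: [0.001, 0.993, -0.122, -0.001]
contact_force: [1.9, -0.2, -0.1]
gripper_width: 0.0
```

```bash
python3 -c "
from h import *
rep()"
```

```text
t 15.58 tcp jig [-190.9  205.1] z 97.7 F jig [1.4 0.6] 0.4 q [-0.59  0.51 -0.11  2.26  0.15  0.38 -2.64]
top bat c [-33.3 118.1] size [ 31.1 202.7] theta 6.9 y 19.2 218.0
top knob [ -5.6 -10.7] joint 0.07 20
scene bat c [-40.2 180.5] size [27.9 81.3] theta 7.1 y 141.8 222.1
scene knob [-8.8 -7.1] joint 0.07 35
```

Call:
carry_out --pt "0 4 1 2 0" --pt "0 8 2 5 0" --pt "0 10.5 2 8 0" --pt "0 10.5 2 8.9 0" --pt "0 10.5 2 8.9 0" --pt "0 11.2 2 8.9 0" --pt "0 11.9 2 8.9 0" --pt "0 12.6 2 8.9 0" --pt "0 13.3 2 8.9 0" --pt "0 13.9 2 8.9 0" --pt "0 14.3 2 8.9 0" --pt "0 14.3 2 8.9 0"

```text
time: 16.68
tool_pos: [531.1, 204.4, 9.1]
tcp_rot: [-0.0, 0.992, -0.124, 0.001]
contact_force: [-0.1, -0.2, 0.2]
gripper_width: -0.0
```

```bash
python3 -c "
from h import *
rep()"
```

```text
t 16.73 tcp jig [-47.3 184.8] z 8.9 F jig [-0.5  0.5] 1.0 q [-0.37  0.73 -0.1   2.08  0.21  0.34 -2.47]
top bat c [-95.7  16.2] size [182.2  12.2] theta -86.2 y 4.1 27.7
top knob [ -5.2 -10.8] joint 0.07 21
scene bat c [-21.   77.1] size [ 28.6 107.9] theta 0.4 y 23.2 130.9
scene knob [-7.  -5.6] joint 0.04 45
```

Call:
carry_out --pt "0 -1.5 0 0 0" --pt "0 -1.5 4 0 0" --pt "0 -1.5 8 0 0" --pt "0 -1.5 8 0 0" --pt "0 -0.8 8 0 0" --pt "0 -0.3 8 0 0" --pt "0 0.1 8 0 0" --pt "0 0.5 8 0 0" --pt "0 0.8 8 0 0" --pt "0 0.8 8 0 0"

```text
time: 17.67
tool_pos: [518.5, 126.3, 8.4]
tcp_rot: [-0.001, 0.992, -0.123, 0.0]
contact_force: [-1.1, 1.5, -0.7]
gripper_width: 0.0
```

```bash
python3 -c "
from h import *
rep()"
```

```text
t 17.72 tcp jig [-39.6 105.9] z 8.4 F jig [-0.2  0.3] -0.1 q [-0.24  0.72 -0.11  2.16  0.26  0.28 -2.39]
top bat c [-26.2 200.2] size [10.9 38. ] theta 6.8 y 181.1 219.2
scene bat c [-17.2 174.1] size [25.2 92.1] theta 4.1 y 128.5 219.8
scene knob [-6.5 -5.9] joint 0.03 47
```

Call:
carry_out --pt "0 0.15 0 0 0" --pt "0 0.3 0 0 0" --pt "0 0.45 0 0 0" --pt "0 0.45 0 0 0"

```text
time: 18.15
tool_pos: [518.7, 124.6, 8.3]
tcp_rot: [0.001, 0.992, -0.123, -0.003]
contact_force: [-5.7, 3.8, 4.6]
gripper_width: -0.5
```

Call:
carry_out --pt "0 -1.5 0 0 0" --pt "0 -1.5 -4 0 0" --pt "0 -1.5 -8 0 0" --pt "0 -1.5 -8 0 0" --pt "0 -0.8 -8 0 0" --pt "0 -0.4 -8 0 0" --pt "0 -0.2 -8 0 0" --pt "0 0 -8 0 0" --pt "0 0.1 -8 0 0" --pt "0 0.1 -8 0 0"

```text
time: 18.98
tool_pos: [538.4, 201.9, 8.3]
tcp_rot: [0.0, 0.992, -0.123, -0.004]
contact_force: [-7.8, 6.2, 6.2]
gripper_width: 0.1
```

```bash
python3 -c "
from h import *
rep(['scene'])"
```

```text
t 19.03 tcp jig [-39.  184.4] z 8.3 F jig [-8.9  3.5] 6.1 q [-0.35  0.74 -0.12  2.06  0.21  0.36 -2.46]
scene bat c [-14.3  76.8] size [114.   30.9] theta -0.1 y 19.8 133.8
scene knob [-7.4 -5.1] joint 0.04 45
```

Call:
carry_out --pt "0 -1 0 0 0" --pt "0 -3 0 -2 0" --pt "0 -6 0 -6 0" --pt "0 -10 0 -9 0" --pt "0 -13 0 -11 0" --pt "0 -15 0 -12 0" --pt "0 -15 0 -12 0"

```text
time: 19.67
tool_pos: [392.7, 237.0, 130.7]
tcp_rot: [0.0, 0.993, -0.122, -0.0]
contact_force: [0.2, 0.1, -1.1]
gripper_width: -0.3
```

```bash
python3 -c "
from h import *
rep()
a=np.load('pics/last_top.npz')['im'][155:225,190:310,::-1]; b=np.load('pics/last_scene.npz')['im'][170:270,150:290,::-1]
cv2.imwrite('pics/s3.png',np.vstack([cv2.resize(a,(480,280),interpolation=2),cv2.resize(b,(480,320),interpolation=2)]))"
```

```text
t 19.72 tcp jig [-186.   183.1] z 129.9 F jig [1.  0.9] -0.1 q [-0.53  0.44 -0.14  2.27  0.14  0.44 -2.6 ]
top bat c [-15.5 114.8] size [ 31.9 208.6] theta 0.8 y 10.7 218.9
top knob [ -5.2 -10.8] joint 0.07 21
scene bat c [-15.5 175.2] size [28.1 87. ] theta 0.7 y 131.8 218.6
```

View pics/s3.png

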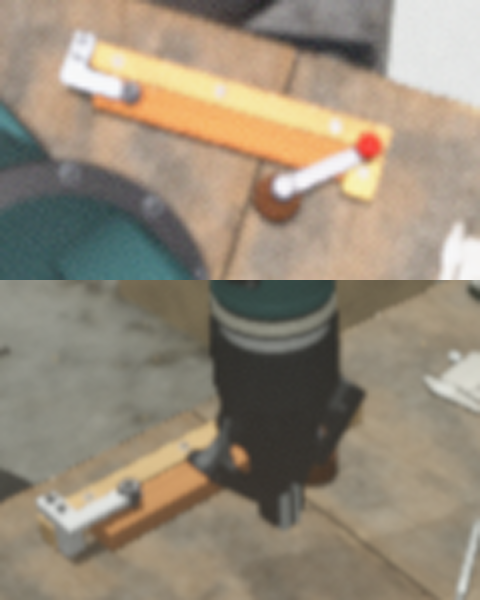

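Call:
carry_out --pt "0 0 -4 0 0" --pt "0 3 -8 0 0" --pt "0 7 -8 0 0" --pt "0 11 -8 0 0" --pt "0 14 -8 0 0" --pt "0 14.8 -8 3 0" --pt "0 14.8 -8 7 0" --pt "0 14.8 -8 11 0" --pt "0 14.8 -8 12.1 0" --pt "0 14.8 -8 12.1 0"

```text
time: 20.65
tool_pos: [559.7, 275.8, 3.5]
tcp_rot: [0.003, 0.992, -0.125, -0.002]
contact_force: [0.2, 0.0, 0.8]
gripper_width: -0.2
```

```bash
python3 -c "
from h import *
rep([])"
```

```text
t 20.7 tcp jig [-35.8 263. ] z 5.8 F jig [-0.5 -0.2] 0.2 q [-0.46  0.78 -0.1   1.95  0.18  0.43 -2.52]
```

Call:
carry_out --pt "0 0 0.8 -0.2 0" --pt "0 0 1.6 -0.2 0" --pt "0 0 2.3 -0.2 0" --pt "0 0 2.7 -0.2 0" --pt "0 0 3.0 -0.2 0" --pt "0 0 3.2 -0.2 0" --pt "0 0 3.3 -0.2 0" --pt "0 0 3.3 -0.2 0"

```text
time: 21.37
tool_pos: [552.3, 247.0, 9.6]
tcp_rot: [-0.0, 0.992, -0.123, 0.0]
contact_force: [0.4, 0.3, 0.1]
gripper_width: -0.0
```

```bash
python3 -c "
from h import *
rep([])"
```

```text
t 21.42 tcp jig [-36.5 231.9] z 9.6 F jig [0.4 0.3] -0.4 q [-0.42  0.76 -0.11  1.99  0.19  0.4  -2.49]
```

Call:
carry_out --pt "0 0 0.15 0 0" --pt "0 0 0.3 0 0" --pt "0 0 0.4 0 0" --pt "0 0 0.4 0 0"

```text
time: 21.75
tool_pos: [551.2, 242.8, 9.3]
tcp_rot: [0.0, 0.992, -0.124, -0.0]
contact_force: [0.3, -0.4, -0.2]
gripper_width: -0.1
```

```bash
python3 -c "
from h import *
rep([])"
```

```text
t 21.8 tcp jig [-36.6 227.5] z 9.3 F jig [0.1 0. ] 0.0 q [-0.42  0.76 -0.11  2.    0.19  0.4  -2.49]
```

Call:
carry_out --pt "0 0.1 0.15 0 0" --pt "0 0.1 0.3 0 0" --pt "0 0.1 0.45 0 0" --pt "0 0.1 0.45 0 0"

```text
time: 22.13
tool_pos: [551.8, 241.7, 9.8]
tcp_rot: [-0.002, 0.992, -0.123, 0.001]
contact_force: [0.1, 4.5, -1.3]
gripper_width: -0.2
```

```bash
python3 -c "
from h import *
rep(['scene'])
b=np.load('pics/last_scene.npz')['im'][190:280,140:260,::-1]
cv2.imwrite('pics/s4.png',cv2.resize(b,(720,540),interpolation=2))"
```

```text
t 22.18 tcp jig [-35.7 226.4] z 9.8 F jig [-1.5  5. ] -2.2 q [-0.41  0.75 -0.11  2.    0.19  0.39 -2.48]
scene bat c [-15.4  99.6] size [164.9  28.2] theta -0.6 y 17.1 182.1
scene knob [-7.1 -5.5] joint 0.04 45
```

View pics/s4.png

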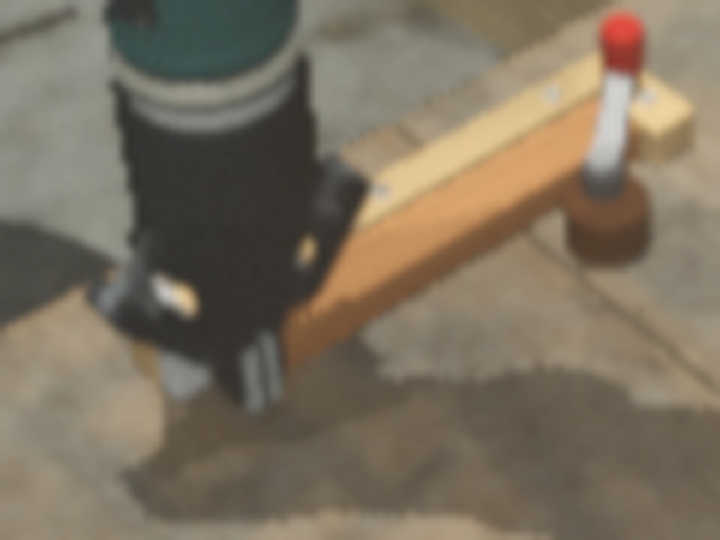

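Call:
carry_out --pt "0 -0.3 -2 0 0" --pt "0 -0.3 -3 -2 0" --pt "0 -0.3 -3 -6 0" --pt "0 -0.3 -3 -10 0" --pt "0 0 0 -11 0" --pt "0 1 4 -11 0" --pt "0 2 8 -11 0" --pt "0 3 12 -11 0" --pt "0 4 16 -11 0" --pt "0 5 20 -11 0" --pt "0 5 21.4 -11 0" --pt "0 5 21.4 -11 0"

```text
time: 23.23
tool_pos: [545.6, 11.4, 119.2]
tcp_rot: [0.002, 0.992, -0.128, -0.001]
contact_force: [0.0, -0.2, 0.0]
gripper_width: -0.3
```

```bash
python3 -c "
from h import *
rep()"
```

```text
t 23.28 tcp jig [14.6  5.4] z 119.3 F jig [0.3 0.7] 0.2 q [ 0.02  0.54 -0.17  2.09  0.18  0.53 -2.11]
top bat c [-15.3 114.9] size [ 31.8 209. ] theta 0.8 y 10.6 219.3
top knob [ -4.9 -10.8] joint 0.06 22
scene bat c [-15.  141.7] size [ 29.9 152.7] theta 0.0 y 65.3 218.0
scene knob [-7.8 -5.6] joint 0.04 44
```

Call:
carry_out --pt "0 0 -0.8 0 0" --pt "0 0 -0.8 4 0" --pt "0 0 -0.8 7.7 0" --pt "0 0 -0.8 7.7 0" --pt "0 -0.3 -0.2 7.7 0" --pt "0 -0.7 0.3 7.7 0" --pt "0 -1.1 0.8 7.7 0" --pt "0 -1.6 1.3 7.7 0" --pt "0 -2.1 1.8 7.7 0" --pt "0 -2.6 2.2 7.7 0" --pt "0 -3.1 2.5 7.7 0" --pt "0 -3.7 2.8 7.7 0"

```text
time: 24.38
tool_pos: [505.5, 1.5, 43.3]
tcp_rot: [-0.001, 0.992, -0.123, 0.002]
contact_force: [4.0, 2.9, -0.8]
gripper_width: -0.0
```

```bash
python3 -c "
from h import *
rep()"
```

```text
t 24.43 tcp jig [-23.9 -19.6] z 42.9 F jig [0.7 1.1] 0.5 q [-0.    0.63 -0.12  2.22  0.24  0.3  -2.14]
top bat c [-15.2 125.9] size [185.9  38.4] theta -2.7 y 33.0 219.5
top knob [-47.7 -30.2] joint 0.7 25
scene bat c [-14.2 116.1] size [ 30.9 204.3] theta 0.1 y 13.9 218.2
scene knob [-50.7 -23.7] joint 0.74 48
```

Call:
carry_out --pt "0 -0.5 0.4 0 0" --pt "0 -1.1 0.7 0 0" --pt "0 -1.7 0.9 0 0" --pt "0 -2.4 1.0 0 0" --pt "0 -3.0 1.0 0 0" --pt "0 -3.7 1.0 0 0" --pt "0 -4.3 0.9 0 0" --pt "0 -5 0.7 0 0" --pt "0 -5.6 0.5 0 0" --pt "0 -6.2 0.2 0 0" --pt "0 -6.5 0.1 0 0" --pt "0 -6.5 0.1 0 0"

```text
time: 25.53
tool_pos: [438.8, 15.5, 42.3]
tcp_rot: [0.001, 0.992, -0.123, -0.002]
contact_force: [1.3, 0.2, -0.2]
gripper_width: 0.1
```

```bash
python3 -c "
from h import *
rep()"
```

```text
t 25.58 tcp jig [-89.8 -21. ] z 42.3 F jig [0.7 0.4] 0.5 q [-0.08  0.6  -0.08  2.35  0.24  0.2  -2.2 ]
top bat c [-23.  112.2] size [199.1  80. ] theta -19.3 y 31.5 219.2
top knob [-113.    -4.9] joint 1.65 22
scene bat c [-15.4 110.9] size [212.7  32.4] theta -1.4 y 4.7 217.6
scene knob [-112.9    0.6] joint 1.71 59
```

Call:
carry_out --pt "0 -0.3 -0.2 0 0" --pt "0 -0.6 -0.4 0 0" --pt "0 -0.9 -0.6 0 0" --pt "0 -1.2 -0.8 0 0" --pt "0 -1.4 -1.0 0 0" --pt "0 -1.4 -1.0 0 0"

```text
time: 26.18
tool_pos: [431.8, 27.4, 42.5]
tcp_rot: [0.001, 0.992, -0.125, 0.001]
contact_force: [5.4, -6.0, -4.0]
gripper_width: 0.2
```

```bash
python3 -c "
from h import *
rep()"
```

```text
t 26.23 tcp jig [-99.4 -10.8] z 42.5 F jig [ 5.7 -4.5] -3.4 q [-0.12  0.6  -0.07  2.37  0.23  0.17 -2.22]
top bat c [-24.4 116.4] size [189.5  80.6] theta -21.5 y 43.0 219.3
top knob [-122.1    8.2] joint 1.86 13
scene bat c [-14.3 112.2] size [212.8  31.6] theta -0.4 y 5.8 218.7
scene knob [-121.1   11.8] joint 1.9 60
```

Call:
carry_out --pt "0 0.5 0.4 0 0" --pt "0 1.5 1.2 0 0" --pt "0 2 1.5 -3 0" --pt "0 2 1.5 -7 0" --pt "0 2 2 -11 0" --pt "0 2 5 -15 0" --pt "0 2 8 -18 0" --pt "0 2 10 -18 0" --pt "0 2 10 -18 0" --pt "0 2 10 -18 0"

```text
time: 27.17
tool_pos: [423.8, -73.8, 222.8]
tcp_rot: [0.0, 0.992, -0.125, -0.0]
contact_force: [1.2, 0.1, -0.2]
gripper_width: 0.2
```

```bash
python3 -c "
from h import *
rep()
a=np.load('pics/last_top.npz')['im'][150:260,150:330,::-1]; b=np.load('pics/last_scene.npz')['im'][170:310,140:330,::-1]
cv2.imwrite('pics/s5.png',np.vstack([cv2.resize(a,(450,275),interpolation=2),cv2.resize(b,(450,325),interpolation=2)]))"
```

```text
t 27.22 tcp jig [ -82.5 -109.7] z 222.2 F jig [-0.4  0.9] 0.3 q [ 0.27  0.25 -0.24  2.25  0.09  0.66 -1.86]
top bat c [-15.6 111.1] size [216.5  32.4] theta -0.0 y 2.8 219.3
top knob [-120.1    5.5] joint 1.82 29
scene bat c [-15.3 111.8] size [ 31.3 214.6] theta 0.3 y 4.4 219.0
scene knob [-120.7   11.1] joint 1.89 59
```

View pics/s5.png

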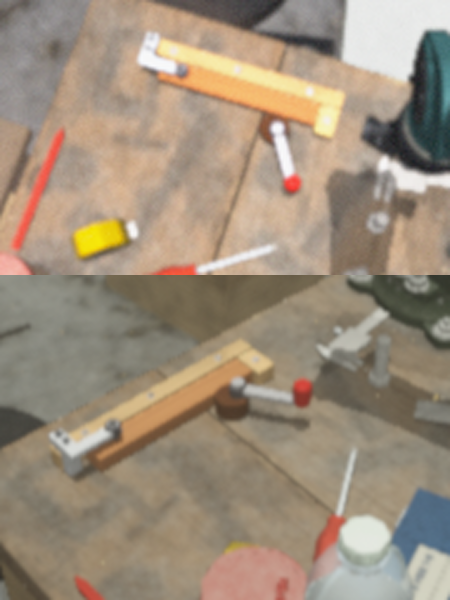

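```bash
python3 -c "
from h import *
print(ctrl.finish_job())"
```

```text
the job is handed in; nothing more can be done
None
```

The jig is loaded and clamped, and I handed the job in at about 27 s with the arm clear of everything. Nothing was picked up.

**What I did**
- I pushed the batten's side to turn it, then pushed its far end so the near end slid in behind the cam post and up to the end stop.
- I pushed its side flush to the fence at about 7 to 9 N, then nudged the far end until the stop pushed back with about 5 N.
- I pushed the knob round until it resisted with about 7 N, then let go and backed away.

**Last checks, after letting go**
- **Batten:** The two cameras put its centre at (-15.6, 111.1) and (-15.3, 111.8) mm in the jig frame, against a target of (-15, 110). It is 0.0° to 0.3° off the fence direction.
- **Cam:** It reads 1.82 rad from one camera and 1.89 rad from the other, so the two disagree slightly. Both are above the 1.8 rad needed for a tight clamp.
- **Other things on the bench:** In the last picture the pencil, tape measure, bolt and calliper looked to be where they started. I did not re-measure them, and the bolt and calliper lay partly in the arm's shadow.

One uncertainty remains: the cameras put the batten 1 to 2 mm along from its target. I take that as measurement error, because the stop pushed back when I nudged the end.

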